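Load lopsided lever arms on a three-point locating fixture

TASK

Slide the fixture plate fully home against the two dowels and the end stop of the locating base and swing the red-knobbed lock round to hold it there; only then lay every blue-ended lever from the bench into a free cradle of the plate, big hub in the V blocks and shank in the black saddle. Each lever has a heavy damper hidden at a different place in its slippery shank, so try a small lift, shift your grip to the balance point, and carry it high only when it hangs level. Leave everything else on the bench where it stands.

Things in the scene. Friction and masses are not known exactly. Their poses are not given: they have to be found in the camera images.
- locating_base: Black steel slab fixed on the bench, 273 x 290 x 10 mm; origin at bench height, z up. The plate is home when plate_top lies straight above this origin with the same yaw. The plate's +x edge then bears on two dowels (12 mm thick, 11 mm high, at x 89, y +52 and -52 mm), its -y edge on the end stop (11 mm high, at x -10, y -106 mm): push it towards +x and -y.
- plate_top (a point): Loose aluminium fixture plate, 0.9 kg, sliding easily (friction 0.3) flat on the slab: point on its top face, 12 mm above its underside, 22 mm above the bench. From here the plate reaches x -112 to +83, y -106 to +106 mm; its -x, +y corner is cut off by 30 mm at 45 degrees. It starts 15 to 30 mm short of dowels and stop, turned up to 0.06 rad. On it three cradles 70 mm apart along y.
- lock (a joint): Angle of the swing lock about its upright pivot, rad: 0 open, 1.57 locked (its nose square on the plate's cut corner, pressing it on dowels and stop), end at 1.62. Grows clockwise seen from above. Starts at 0 to 0.25, turns with about 0.15 N m and stays where it is left. Its nose can push the plate only the last 4 mm.
- lock_knob (a point): Middle of the lock's upright red knob, 18 mm thick, 40 mm tall, 48 mm above the bench. It travels on a 55 mm circle about lock_pivot: with the lock open it lies from there towards -x, -y of the base frame (45 degrees), locked towards -x, +y.
- lock_pivot (a point): Point on the lock's upright pivot axis at the height of the knob's middle (x -139, y +133 mm of the base frame).
- cradle_1 (a point): Cradle at the plate's +y side: where the hub centre of a seated lever lies, half-way up; 25 mm above plate_top's face, at its x -92, y +70 mm; axes as the plate. The hub stands on a 3 mm rest, 3 mm clear of two V blocks (20 mm high, on its +x side). 156 mm towards +x the shank lies in a black U saddle, 8 mm thick, 31 mm wide inside, flared, 33 mm high.
- cradle_2 (a point): Middle cradle, like cradle_1, at y 0. A seated lever has its axes along the plate's and its shank axis 47 mm above the bench, 25 mm above the plate, so the shank stands free between V blocks and saddle. It has 4 mm of play along its length, 2.5 mm across.
- cradle_3 (a point): Cradle at the plate's -y side, like cradle_1, at y -70 mm.
- lever_a_mid (a point): Lever arm: point on the axis of its round shank (26 mm thick, 22 mm above the underside); x from hub to eye, z up. Blue hub (50 mm across, 44 high, lug out to x -121) centred at x -92, blue eye (32 across) at x +88, bare shank x -65 to +69 mm. 0.87 to 0.95 kg; a hidden damper puts the balance point between x -45 and +25 mm, new in each start.
- lever_b_mid (a point): Second lever arm, like lever_a. The oiled shanks are slippery (friction about 0.16, so grip with 50 N or more): gripped off balance a lever turns in the fingers and its heavy end hangs down or stays on the bench. Two or three levers are present.
- lever_c_mid (a point): Third lever arm, like lever_a.
- lever_a_hub (a point): Centre of the big blue hub of lever_a, half-way up, at x -92 mm of lever_a_mid; same axes.
- lever_b_hub (a point): Centre of the big blue hub of lever_b, half-way up, at x -92 mm of lever_b_mid; same axes.
- lever_c_hub (a point): Centre of the big blue hub of lever_c, half-way up, at x -92 mm of lever_c_mid; same axes.
- solvent_bottle: White dropper bottle with red cap, 34 mm wide, 92 mm high, loose bystander; origin under its middle. To be left alone.
- swab_jar: Clear jar with swabs, 44 mm wide, 73 mm high, loose bystander; origin under its middle. To be left alone.
- loupe: Black stand loupe, 35 mm wide, 37 mm high, loose bystander; origin under its middle. To be left alone.

How it is judged:
By the outcome, as a careful person would: the job done as asked, in the order asked, and still so for the second after the job is handed in, with the robot touching nothing.
Of lever_a, lever_b, lever_c only 2 to 3 are there at a start; the rules pass over those that are not, and their reading is None.
At some moment in a run one of lever_a, lever_b, lever_c may be knocked a few centimetres aside while the robot is not near it.
It also fails if it takes over 208 s, if anything falls off the work surface, if the arm or the gripper's body presses on something with over 40 N, if the wrist force passes 120 N, or if a joint passes its speed limit or range.

ROBOT

A 7-joint arm with a two-finger parallel gripper is mounted at the origin on a cart in front of the work surface, level with it; the furniture and walls round the work are solid. World frame = base frame: x ahead of the robot, y to its left, z up, the work surface at z = 0. Lengths are in m, angles in rad, forces in N, time in s.
With the tool pointing down it reaches from about 0.425 to 0.95 m from the base axis. Payload 4.7 kg.
Tool frame: the origin (TCP) lies between the finger pads; the fingertips stand 25 mm ahead of it and the grasp point (between the pads) lies 6 mm ahead of it; z points along the fingers, y is the line along which they close (so a half turn about z gives the same grasp; the last joint's range is limited). The gripper opens to 85 mm and grips with 20 to 120 N. Pads are 22 mm wide; open, the fingers measure 114 mm over their backs; the gripper's body (76 mm by 85 mm) begins 54 mm behind the grasp point. The pads swing forward as they close: fully open they stand 13 mm farther back than shut.
Start: joints at [-1.139, 0.469, -0.049, 1.532, 0.024, 1.141, -0.082], TCP at [0.3, 0.605, 0.256] pointing down, gripper open.
Joint ranges: [-2.59, 2.59], [-0.33, 1.99], [-1.39, 1.29], [0.1, 2.45], [-1.04, 4.18], [0.21, 1.99], [-2.66, 2.66]. Speed limits (rad/s): [2.57, 2.57, 3.14, 3.14, 3.14, 3.14, 3.14].

INTERFACE

Orientations are given as a 3x3 rotation matrix whose columns are the frame's x, y, z axes.
In Python, from rig import * gives the robot as it stands. Calls block until the motion is done:
- movep(position, orientation): joint-space move of the TCP to a pose.
- move_l(position, attitude=None, feed=0.15, until_force=None): straight line of the TCP; attitude=None keeps the orientation; feed is the mean speed in m/s. With until_force (N) it stops when the force on the tool has changed by that much, and returns True; else False.
- move_joints(angles): joint-space move.
- command_gripper(opening, newtons=None): finger opening in m; newtons is the grip in N (None keeps the last); returns when the fingers have stopped.
- sleep(seconds).
- inverse_kinematics(position, orientation): joint angles nearest the present ones, or None.
- sense(): the state.
- camera(name): name is "scene" or "top" or "wrist"; returns (picture, depth): 384x512x3 uint8, red, green, blue; 384x512 float32, m along the optical axis (not along the pixel's ray), 0 where there is no reading.
- camera_params(name): a dict with "K" (3x3 intrinsics, pixels), "dist" ([k1, k2, p1, p2, k3] as OpenCV has them; the pictures are not rectified), "position" and "rotation" of the camera in the world; the wrist camera has in their place "tool_from_camera" (4x4, takes a point from camera to tool coordinates, whose origin is the TCP and whose axes are the flange's). Camera axes: x right, y down, z forward; pixel columns grow to the right and rows downward; lengths in m; the calibration is good to about 2 mm. A picture is of the moment at which its call begins: read the wrist's pose just before it. camera_params takes no time and is no camera call.
A pose or a line that the arm cannot do raises Unreachable and nothing moves.
- finish_job(): hands the job in; it is judged then, once.
The state is a dict: "time_s": time; "joint_pos": joint angles; "qd": joint speeds; "joint_efforts": joint torques, N m; "position": TCP position; "tcp_rot": TCP orientation; "wrist_force": force on the tool from outside, world axes, zero at the start; "ft_torque": the same for the moment, N m; "finger_gap": finger opening in m; "gripper_force": force on a finger pad.
Only numpy, scipy, OpenCV 4.12 (cv2) and the standard library are available. Lean on these libraries where they do the work, as an engineer would, in place of code of your own. Each camera call takes 0.05 s, during which the arm holds its last target. There are 200 camera calls.

## Working session

There is one attempt and no reset: what is moved stays moved. The work goes in short steps, each a Python script; the robot and the scene stay as the last script left them, time stands still between calls to the robot, and variables do not carry over. Pictures are saved under pics/ and viewed, at most 18 in all, crops included, and the job is handed in when it is done.

```bash
ls; mkdir -p pics
python3 - <<'E'
from rig import *
import cv2,numpy as np
for n in ("scene","top"):
    p,d=camera(n); cv2.imwrite(f"pics/{n}0.png",p[:,:,::-1]); np.savez(f"pics/{n}0.npz",p=p,d=d)
    c=camera_params(n); print(n,c)
print(camera_params("wrist"))
print(sense())
E
```

```text
pics
scene {'K': array([[449.19499341,   0.        , 261.73714986],
       [  0.        , 449.19499341, 195.61086283],
       [  0.        ,   0.        ,   1.        ]]), 'dist': array([-0.01294415,  0.        ,  0.        ,  0.        ,  0.        ]), 'position': array([-0.41873793, -1.03308225,  1.12900388]), 'rotation': array([[ 0.70957299, -0.43423278,  0.55493069],
       [-0.70459521, -0.42921337,  0.56508537],
       [-0.00719492, -0.79197082, -0.61051655]])}
top {'K': array([[348.66824671,   0.        , 252.0967426 ],
       [  0.        , 348.66824671, 196.28977323],
       [  0.        ,   0.        ,   1.        ]]), 'dist': array([0.01615006, 0.        , 0.        , 0.        , 0.        ]), 'position': array([ 0.38320305, -0.05169045,  1.13019153]), 'rotation': array([[ 0.00913271, -0.99168754,  0.12834491],
       [-0.99993095, -0.00810773,  0.00850636],
       [-0.00739507, -0.12841374, -0.99169311]])}
{'K': array([[311.57958389,   0.        , 250.52906766],
       [  0.        , 311.57958389, 197.03291014],
       [  0.        ,   0.        ,   1.        ]]), 'dist':
[... 568 characters left out ...]
5]), 'qd': array([-0.00069169, -0.00302519,  0.00025267, -0.0040358 ,  0.00234072,
        0.00043083, -0.00141552]), 'joint_efforts': array([ 2.94697702e-05, -5.11514139e+01, -4.73621255e-02, -2.38390267e+01,
        1.07210994e-02,  4.39337062e-03, -3.31936428e-05]), 'position': array([0.29992688, 0.6041489 , 0.25534907]), 'tcp_rot': array([[-8.95702608e-01,  4.44653030e-01, -7.21493741e-04],
       [ 4.44653606e-01,  8.95701086e-01, -1.65391412e-03],
       [-8.91751948e-05, -1.80222998e-03, -9.99998372e-01]]), 'wrist_force': array([-0.61652837, -0.53436313,  0.12197335]), 'ft_torque': array([-0.02148968, -0.00828045, -0.00945439]), 'gripper_force': 0.0, 'finger_gap': 0.08539544027267504}
```

View pics/top0.png

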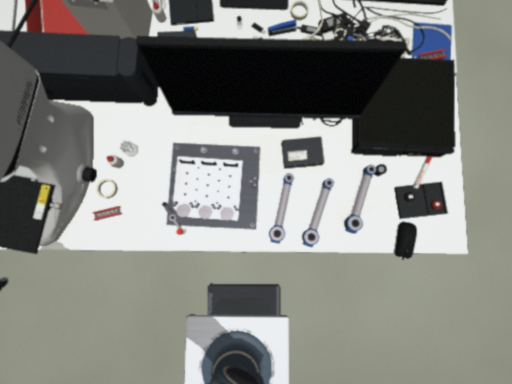

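View pics/scene0.png

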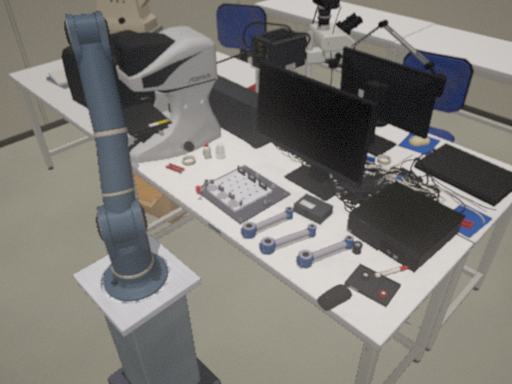

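Top view: base at about (213,186), plate with saddles towards the top, lock pivot (172,218) with its red knob (180,231). Three levers, hubs at (277,233), (311,236), (353,223) and eyes at (289,178), (328,184), (369,169). The loupe is at (381,169), by the third eye. Next I'll get wrist close-ups.

```bash
cat > h.py <<'E'
from rig import *
import numpy as np, cv2
def Rd(yaw):  # tool down, tool x axis at yaw, y axis = fingers closing
    c,s=np.cos(yaw),np.sin(yaw)
    return np.array([[c,s,0],[s,-c,0],[0,0,-1.]])
def campose(n):
    c=camera_params(n)
    if n!="wrist": return c["K"],c["dist"],np.array(c["position"]),np.array(c["rotation"])
    s=sense(); T=np.array(c["tool_from_camera"]); R=np.array(s["tcp_rot"])
    return c["K"],c["dist"],np.array(s["position"])+R@T[:3,3],R@T[:3,:3]
def shot(n,name=None):
    P=campose(n); p,d=camera(n)
    if name: cv2.imwrite(f"pics/{name}.png",p[:,:,::-1]); np.savez(f"pics/{name}.npz",p=p,d=d,K=P[0],D=P[1],t=P[2],R=P[3])
    return p,d,P
def cast(P,px,z):
    K,D,t,R=P
    u=cv2.undistortPoints(np.array(px,float).reshape(-1,1,2),K,D)[:,0]
    r=np.c_[u,np.ones(len(u))]@R.T
    return t+r*((z-t[2])/r[:,2])[:,None]
def proj(P,X):
    K,D,t,R=P
    return cv2.projectPoints((np.array(X,float).reshape(-1,3)-t)@R,np.zeros(3),np.zeros(3),K,D)[0][:,0]
E
python3 - <<'E'
from h import *
P=campose("top")
print(cast(P,[(213,186),(277,233),(311,236),(353,223),(289,178),(328,184),(369,169),(381,169),(180,231),(115,160),(129,148)],.03).round(3))
for pos,y in [((.55,.09,.32),0),((.55,-.25,.32),0),((.55,.09,.32),np.pi),((.55,-.25,.32),np.pi)]:
    print(inverse_kinematics(np.array(pos),Rd(y)))
E
```

```text
[[ 0.558  0.083  0.03 ]
 [ 0.41  -0.121  0.03 ]
 [ 0.402 -0.228  0.03 ]
 [ 0.444 -0.36   0.03 ]
 [ 0.586 -0.16   0.03 ]
 [ 0.567 -0.284  0.03 ]
 [ 0.617 -0.416  0.03 ]
 [ 0.617 -0.454  0.03 ]
 [ 0.414  0.183  0.03 ]
 [ 0.64   0.401  0.03 ]
 [ 0.68   0.358  0.03 ]]
[-0.77518036  0.25047742  0.66247893  1.76301171 -0.16534727  1.18433983
 -1.63599884]
[-0.33661986  0.41871368  0.96629432  1.66658413 -0.36053449  1.2478059
 -0.86490324]
[-0.39211206  0.22269174  0.18618925  1.74300879 -0.04423261  1.1799629
  1.37723782]
[-0.22284336  0.36747564  0.7826665   1.66129026 -0.27254745  1.22598035
  2.19030486]
```

Run:
```python
from h import *
z=np.load("pics/top0.npz"); d=z["d"]; P=campose("top")
for px in [(150,45),(400,50),(180,110),(350,110),(270,80),(250,122),(300,150),(110,80)]:
    dd=d[px[1],px[0]]; K,D,t,R=P
    u=cv2.undistortPoints(np.array([[px]],float),K,D)[0,0]; print(px,(t+R@(np.r_[u,1]*dd)).round(3))
for i,(pos,y) in enumerate([((.55,.12,.34),np.pi),((.52,-.25,.34),np.pi)]):
    movep(np.array(pos),Rd(y)); shot("wrist",f"w{i}")
print(sense()["time_s"])
```

```text
(150, 45) [0.772 0.161 0.475]
(400, 50) [ 0.763 -0.336  0.476]
(180, 110) [0.748 0.161 0.189]
(350, 110) [ 0.743 -0.31   0.21 ]
(270, 80) [ 0.756 -0.084  0.36 ]
(250, 122) [ 0.776 -0.033  0.014]
(300, 150) [ 0.674 -0.194  0.042]
(110, 80) [0.838 0.366 0.182]
3.575
```

View pics/w0.png

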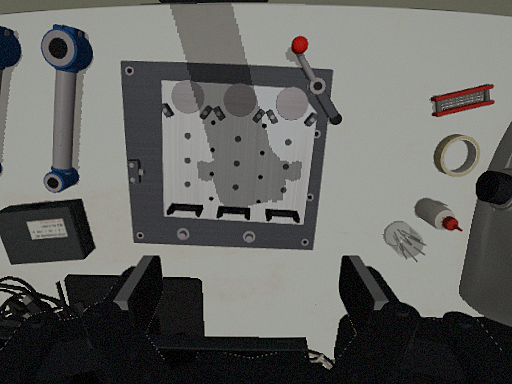

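View pics/w1.png

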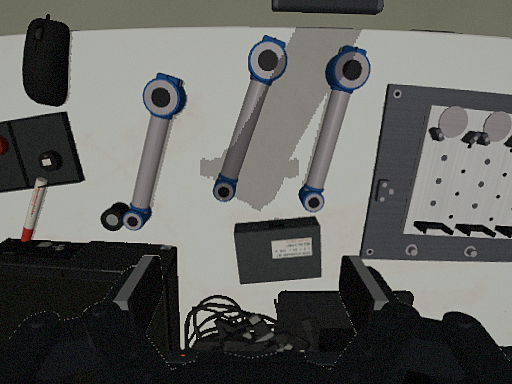

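w0 (rotated 180°): slab corners at (121,61), (333,69), (313,249), (134,243). Dowels are at (183,234) and (249,237), end stop at (135,172), knob at (300,45), pivot about (318,86). w1: lever hubs at (160,97), (267,61), (349,68), eyes at (134,217), (225,188), (313,199). The loupe at (113,216) is close to the left lever's eye.

Run:
```python
from h import *
p=cv2.imread("pics/w0.png")[32:260,115:345]
cv2.imwrite("pics/w0c.png",cv2.resize(p,None,fx=2.6,fy=2.6,interpolation=cv2.INTER_CUBIC))
```

```text
(no output)
```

View pics/w0c.png

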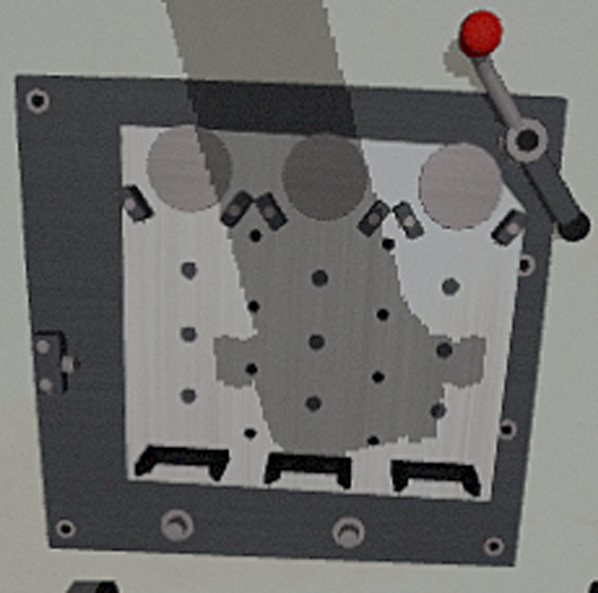

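Run:
```python
from h import *
z=np.load("pics/w0.npz"); P=(z["K"],z["D"],z["t"],z["R"])
f=lambda L,h: cast(P,[(x/2.6+115,y/2.6+32) for x,y in L],h)[:,:2]
S=f([(15,75),(567,98),(516,566),(48,547)],.01); print("slab",S.round(4),[np.linalg.norm(S[i]-S[i-1]).round(4) for i in range(4)])
for i in range(4):
    e=S[i]-S[i-1]; print(np.degrees(np.arctan2(e[1],e[0])).round(2))
D=f([(348,527),(178,521)],.021); e=D[0]-D[1]; print("dow",D.round(4),np.linalg.norm(e),np.degrees(np.arctan2(-e[0],e[1])))
Pl=f([(121,125),(126,479),(491,500)],.022);print("plate",Pl.round(4))
for i,j in((0,1),(1,2)):
    e=Pl[j]-Pl[i];print(np.linalg.norm(e),np.degrees(np.arctan2(e[1],e[0])))
print("sad",f([(183,458),(308,466),(436,474)],.055).round(4), "pads",f([(189,168),(325,177),(459,186)],.025).round(4))
for h in(.03,.035,.04):print("piv",f([(527,140)],h).round(4))
print("knob top",f([(481,33)],.06).round(4))
d=z["d"];
for x,y in [(527,125),(481,33),(178,523),(440,560)]:
    u,v=int(x/2.6+115),int(y/2.6+32);dd=d[v,u];q=cv2.undistortPoints(np.array([[(u,v)]],float),P[0],P[1])[0,0];print((P[2]+P[3]@(np.r_[q,1]*dd)).round(4))
```

```text
slab [[ 0.4225 -0.0557]
 [ 0.4346  0.2323]
 [ 0.7057  0.2224]
 [ 0.6939 -0.0675]] [np.float64(0.2717), np.float64(0.2883), np.float64(0.2713), np.float64(0.2902)]
177.52
87.6
-2.09
-92.32
dow [[0.674  0.1184]
 [0.6706 0.0176]] 0.10081431141839467 -1.9594603204721808
plate [[ 0.449   0.0019]
 [ 0.6435 -0.0109]
 [ 0.6561  0.202 ]]
0.1949250335037063 -3.7617391779898237
0.213242000919838 86.61686915706122
sad [[0.6182 0.0308]
 [0.6226 0.0972]
 [0.627  0.1655]] pads [[0.4707 0.0365]
 [0.4753 0.1064]
 [0.4795 0.1755]]
piv [[0.4566 0.2084]]
piv [[0.4567 0.2074]]
piv [[0.4569 0.2064]]
knob top [[0.411  0.1787]]
[0.449  0.208  0.0257]
[0.4113 0.1776 0.0673]
[0.6715 0.0169 0.0212]
[0.6995 0.1744 0.0124]
```

```bash
cat >> h.py <<'E'
def st(): 
    s=sense(); return s["time_s"].__round__(2),np.round(s["position"],4),np.round(s["wrist_force"],1),round(float(s["finger_gap"]),4)
YB=-.040
ex=np.array([np.cos(YB),np.sin(YB),0]); ey=np.array([-np.sin(YB),np.cos(YB),0])
E
python3 - <<'E'
from h import *
R=Rd(np.pi+YB)
movep(np.array([.433,.107,.16]),R); command_gripper(0.0,40)
move_l([.433,.107,.039],feed=.12)
print(st())
hit=move_l(np.array([.433,.107,.039])+.055*ex,feed=.03,until_force=15); print(hit,st())
p=sense()["position"]; move_l(p-.02*ex,feed=.1); move_l((p-.02*ex)*[1,1,0]+[0,0,.12],feed=.2)
# push -y on +y edge near base x -10
o=np.array([.587,.070,0]); q=o-.012*ex+.162*ey
move_l(np.r_[q[:2],.12],feed=.25); move_l(np.r_[q[:2],.039],feed=.12)
print(st())
hit=move_l(np.r_[q[:2],.039]-.06*ey,feed=.03,until_force=15); print(hit,st())
p=sense()["position"]; move_l(p+.02*ey,feed=.1); move_l((p+.02*ey)*[1,1,0]+[0,0,.12],feed=.2)
# again +x
move_l([.438,.075,.12],feed=.25); move_l([.438,.075,.039],feed=.12)
hit=move_l(np.array([.438,.075,.039])+.05*ex,feed=.03,until_force=15); print(hit,st())
p=sense()["position"]; move_l(p-.02*ex,feed=.1); move_l((p-.02*ex)*[1,1,0]+[0,0,.2],feed=.2)
movep(np.array([.53,.10,.30]),R); shot("wrist","w2"); print(st())
p=cv2.imread("pics/w2.png"); cv2.imwrite("pics/w2c.png",cv2.resize(p[0:250,100:400],None,fx=2.4,fy=2.4,interpolation=cv2.INTER_CUBIC))
E
```

```text
(7.02, array([0.4334, 0.1071, 0.0395]), array([ 0. ,  0.7, -0.1]), -0.0002)
True (8.22, array([0.4664, 0.1052, 0.0377]), array([0.1, 0.4, 0.2]), -0.0002)
(10.82, array([0.582 , 0.2324, 0.0397]), array([ 0.3, -0.7, -0.4]), -0.0)
True (12.28, array([0.5793, 0.1891, 0.0392]), array([0.4, 0.6, 2. ]), 0.0)
True (15.99, array([0.4647, 0.0737, 0.0376]), array([-0.6,  0.1,  0.9]), -0.0004)
(17.95, array([0.5286, 0.0995, 0.2978]), array([-0. , -1. ,  0.1]), -0.0003)
```

View pics/w2c.png

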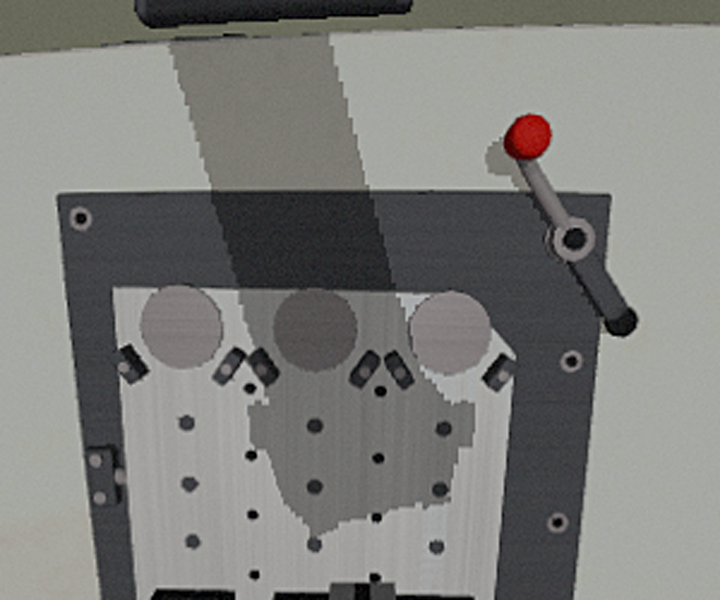

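The plate's -y edge now bears on the end-stop pin at crop (121,477), and it is also against the dowels by force. The knob is at crop (528,136), pivot at (574,239). Next I'll swing the lock.

Run:
```python
from h import *
z=np.load("pics/w2.npz"); P=(z["K"],z["D"],z["t"],z["R"]); p=z["p"].astype(int)
m=((p[...,0]>120)&(p[...,1]<70)&(p[...,2]<70)).astype(np.uint8)
n,l,s,c=cv2.connectedComponentsWithStats(m); i=1+np.argmax(s[1:,4]); x,y,w,h,_=s[i]
# upper end (towards nadir?) use centroid at mid height
k=cast(P,[c[i]],.052)[0,:2]; pv=np.array([.4555,.2075]); v=k-pv
a0=np.arctan2(v[1],v[0])%(2*np.pi); print(s[i],k,np.linalg.norm(v),np.degrees(a0))
R=Rd(np.pi+YB); Z=.050
command_gripper(.05,25)
movep(np.array([*k,.15]),R); move_l([*k,Z],feed=.12); command_gripper(0.0,25); print(st())
a1=np.radians(135)+YB-.03
for a in np.linspace(a0,a1,10)[1:]:
    q=pv+.055*np.array([np.cos(a),np.sin(a)]); move_l([*q,Z],feed=.06); print(st(),q.round(4))
```

```text
[314  48  16  17 213] [0.40897358 0.18079069] 0.05364788209942592 209.85873414829226
(20.71, array([0.4085, 0.1802, 0.0506]), array([-2.6, -2.6,  6.5]), 0.0174)
(21.0, array([0.4039, 0.1868, 0.0507]), array([-2.9, -2.5,  5.6]), 0.0172) [0.4042 0.1877]
(21.29, array([0.4001, 0.1936, 0.0505]), array([-4.1, -5.5, 11.5]), 0.0177) [0.4018 0.1958]
(21.58, array([0.3979, 0.2018, 0.0502]), array([-5., -5., 11.]), 0.0173) [0.4006 0.2041]
(21.88, array([0.3977, 0.2103, 0.0499]), array([-6. , -4.5,  7.8]), 0.017) [0.4007 0.2125]
(22.17, array([0.3989, 0.219 , 0.0497]), array([-7.4, -2.8,  4.4]), 0.0178) [0.4021 0.2208]
(22.46, array([0.402 , 0.2272, 0.0496]), array([-5.1, -2.1,  1.9]), 0.0172) [0.4048 0.2287]
(22.75, array([0.4062, 0.2348, 0.0495]), array([-5.1, -2.8,  0.4]), 0.0173) [0.4086 0.2362]
(23.04, array([0.4101, 0.241 , 0.0494]), array([-6.6, -3.5,  3.9]), 0.0172) [0.4135 0.243 ]
(23.33, array([0.4129, 0.2455, 0.0491]), array([-12.3,  -5.5,  10. ]), 0.0176) [0.4194 0.249 ]
```

Run:
```python
from h import *
t=np.array([.66,.75,0])
q=np.array([.4194,.249,.050])
for k in (.003,.006,.009,.012):
    move_l(q+k*t,feed=.03); print(st())
    if np.linalg.norm(st()[2])>30: break
command_gripper(.05); p=sense()["position"]; print(st()); move_l([p[0],p[1],.16],feed=.2)
movep(np.array([.53,.14,.30]),Rd(np.pi+YB)); shot("wrist","w3"); print(st())
p=cv2.imread("pics/w3.png"); cv2.imwrite("pics/w3c.png",cv2.resize(p[0:290,120:440],None,fx=2.05,fy=2.05,interpolation=cv2.INTER_CUBIC))
```

```text
(23.58, array([0.4134, 0.2461, 0.0491]), array([-15.1,  -8.6,  17.2]), 0.0173)
(23.83, array([0.4142, 0.2471, 0.049 ]), array([-17.7, -10.2,  19.5]), 0.0174)
(24.08, array([0.4154, 0.2486, 0.0489]), array([-19.8, -11.2,  21.5]), 0.0175)
(24.5, array([0.4265, 0.2564, 0.0506]), array([0.7, 0.6, 1.1]), 0.0498)
(26.1, array([0.5282, 0.1416, 0.2978]), array([-0.2,  0.7, -0.5]), 0.0499)
```

View pics/w3c.png

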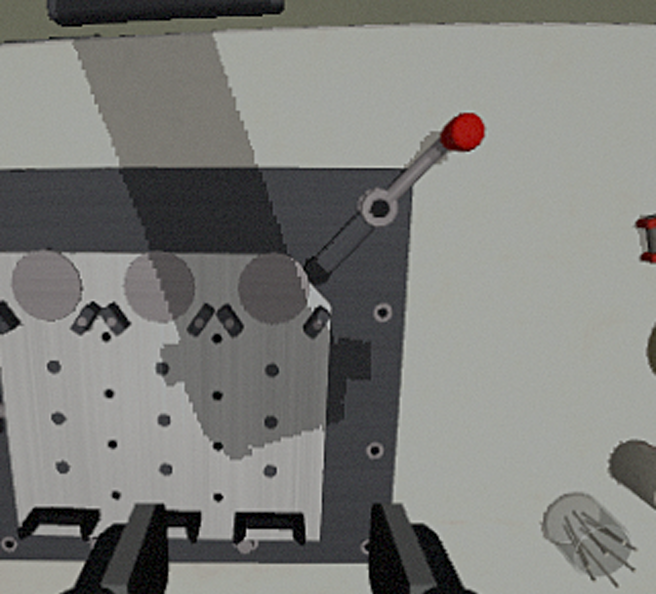

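Nose at crop (317,272) is on the cut corner; knob at (462,132), pivot (379,208). I'll measure the lock angle and the plate and lever poses.

Run:
```python
from h import *
z=np.load("pics/w3.npz"); P=(z["K"],z["D"],z["t"],z["R"]); p=z["p"].astype(int)
m=((p[...,0]>120)&(p[...,1]<70)&(p[...,2]<70)).astype(np.uint8)
n,l,s,c=cv2.connectedComponentsWithStats(m)
for i in range(1,n):
    if s[i,4]>60: print(s[i],c[i],cast(P,[c[i]],.055)[0].round(4))
f=lambda L,h: cast(P,[(x/2.05+120,y/2.05) for x,y in L],h)[:,:2].round(4)
print("piv",f([(380,208)],.034),f([(380,208)],.028))
print("nose",f([(317,272)],.02),"cut",f([(305,255),(330,303)],.022))
print("pads",f([(47,286),(160,287),(274,287)],.025)," saddle tops in/out",f([(22,536),(99,534),(235,541),(305,542)],.055))
print("slab corners",f([(412,168),(395,563)],.01))
d=z["d"]
for x,y in [(370,200),(380,222),(362,208)]:
    u,v=int(x/2.05+120),int(y/2.05);print(P[2][2]+ (P[3]@(np.r_[cv2.undistortPoints(np.array([[(u,v)]],float),P[0],P[1])[0,0],1]*d[v,u]))[2])
# levers from w1 : hubs / eyes blue
z=np.load("pics/w1.npz"); P=(z["K"],z["D"],z["t"],z["R"]); p=z["p"]
hsv=cv2.cvtColor(p,cv2.COLOR_RGB2HSV); m=cv2.inRange(hsv,(100,110,40),(125,255,255))
n,l,s,c=cv2.connectedComponentsWithStats(cv2.morphologyEx(m,cv2.MORPH_CLOSE,np.ones((5,5))))
for i in range(1,n):
    if s[i,4]>60: print(s[i],c[i].round(1),cast(P,[c[i]],.03)[0].round(4))
```

```text
[341  55  15  17 202] [348.08910891  63.28712871] [0.4165 0.2512 0.055 ]
[437  91  62  20 190] [467.11578947 100.66315789] [0.4582 0.3937 0.055 ]
[439 108  61  20 185] [469.03783784 117.29189189] [0.4771 0.399  0.055 ]
piv [[0.4562 0.2081]] [[0.4564 0.2091]]
nose [[0.4933 0.1721]] cut [[0.4826 0.1648]
 [0.5124 0.1797]]
pads [[0.4944 0.0059]
 [0.4981 0.0757]
 [0.5008 0.1454]]  saddle tops in/out [[ 0.6499 -0.0234]
 [ 0.6497  0.0274]
 [ 0.6576  0.1146]
 [ 0.66    0.1595]]
slab corners [[0.4338 0.2314]
 [0.7066 0.2272]]
0.02511620658999547
0.024161427632318266
0.020286290786272365
[248  35  39  51 385] [266.2  60. ] [ 0.3965 -0.2289  0.03  ]
[325  46  45  47 558] [341.7  69. ] [ 0.4062 -0.1308  0.03  ]
[143  73  43  47 527] [170.5  94. ] [ 0.4385 -0.3545  0.03  ]
[213 173  25  27 181] [225.3 183. ] [ 0.5604 -0.2845  0.03  ]
[300 184  24  26 223] [309.3 192.9] [ 0.5747 -0.1635  0.03  ]
[122 204  29  26 240] [138.7 213.6] [ 0.6078 -0.4145  0.03  ]
```

```bash
cat >> h.py <<'E'
def nrm(v): return v/np.linalg.norm(v)
def levers(p,P):
    """blue blobs -> list of (hubxy, eyexy, dist); bore centres on planes of the top faces"""
    hsv=cv2.cvtColor(p,cv2.COLOR_RGB2HSV); m=cv2.inRange(hsv,(100,110,40),(125,255,255))
    m=cv2.morphologyEx(m,cv2.MORPH_CLOSE,np.ones((7,7)))
    H=[];E=[]
    for c in cv2.findContours(m,cv2.RETR_EXTERNAL,cv2.CHAIN_APPROX_NONE)[0]:
        hull=cv2.convexHull(c)
        if cv2.contourArea(hull)<250: continue
        f=np.zeros(m.shape,np.uint8); cv2.drawContours(f,[hull],-1,255,-1)
        f=cv2.erode(f,np.ones((5,5)))
        d=((p.max(2)<75)&(hsv[...,1]<110)&(f>0)).astype(np.uint8)
        n,l,s,cc=cv2.connectedComponentsWithStats(d)
        if n<2: continue
        i=1+np.argmax(s[1:,4]); 
        size=np.sqrt(cv2.contourArea(hull))
        X=cast(P,[cc[i]],.044)[0]; w=size*np.linalg.norm(X-P[2])/P[0][0,0]
        (H if w>.036 else E).append((X[:2] if w>.036 else cast(P,[cc[i]],.036)[0,:2],round(w,4)))
    out=[]
    for h,_ in H:
        for e,_ in E:
            if abs(np.linalg.norm(e-h)-.18)<.02: out.append((h,e))
    return out,H,E
E
python3 - <<'E'
from h import *
z=np.load("pics/w1.npz"); P=(z["K"],z["D"],z["t"],z["R"])
o,H,E=levers(z["p"],P); print(H,E)
for h,e in o: print(h.round(4),e.round(4),np.linalg.norm(e-h),np.degrees(np.arctan2(*(e-h)[::-1])))
# nudge lock
pv=np.array([.4563,.2086]); k=np.array([.4165,.2512]); v=nrm(k-pv); t=np.array([v[1],-v[0]])  # clockwise tangent
R=Rd(np.pi+YB); s=k-.045*t
command_gripper(0.0,40); movep(np.array([*s,.16]),R); move_l([*s,.072],feed=.15)
hit=move_l([*(k+.0*t),.072],feed=.03,until_force=14); print(hit,st(), (sense()["position"][:2]-k)@t)
p=sense()["position"]; move_l([*(p[:2]-.02*t),.072],feed=.1); move_l([*(p[:2]-.02*t),.2],feed=.25); command_gripper(.055,120)
p,d,P=shot("wrist"); 
m=((p[...,0]>120)&(p[...,1]<70)&(p[...,2]<70)).astype(np.uint8)
n,l,s,c=cv2.connectedComponentsWithStats(m)
for i in range(1,n):
    if s[i,4]>60: print(s[i],c[i],cast(P,[c[i]],.052)[0].round(4))
print(st())
E
```

```text
[(array([ 0.44220825, -0.3645217 ]), np.float64(0.0528)), (array([ 0.40776765, -0.12168942]), np.float64(0.0547)), (array([ 0.39815091, -0.22774106]), np.float64(0.0506))] [(array([ 0.61726016, -0.42372223]), np.float64(0.035)), (array([ 0.58493224, -0.15868943]), np.float64(0.0297)), (array([ 0.57113595, -0.2835849 ]), np.float64(0.0294))]
[ 0.4422 -0.3645] [ 0.6173 -0.4237] 0.1847914269257489 -18.684941590371665
[ 0.4078 -0.1217] [ 0.5849 -0.1587] 0.1809869967924886 -11.796404848674607
[ 0.3982 -0.2277] [ 0.5849 -0.1587] 0.19913661688332832 20.288968155056875
[ 0.3982 -0.2277] [ 0.5711 -0.2836] 0.18177557481694726 -17.89135886051079
True (29.22, array([0.4012, 0.2377, 0.0707]), array([-0.9, -0.1,  0.1]), -0.0001) -0.020434105019833875
[398 227  76  24 273] [435.21245421 239.04029304] [0.441  0.3978 0.052 ]
[401 245  74  23 237] [436.62025316 256.29957806] [0.4599 0.4022 0.052 ]
(30.84, array([0.3866, 0.224 , 0.1999]), array([ 0.5, -0.4, -0.6]), 0.055)
```

```bash
cat >> h.py <<'E'
def look(h,e,z=.22,tries=2):
    """hover over the lever, measure hub/eye"""
    for k in range(tries):
        u=nrm(e-h); y=np.arctan2(u[1],u[0]); g=h+.082*u
        movep(np.array([*g,z]),Rd(np.pi+y)) if k==0 else move_l([*g,z],Rd(np.pi+y),feed=.2)
        p,d,P=shot("wrist",f"look{int(sense()['time_s']*10)}"); o,H,E=levers(p,P)
        if not o: print("no lever",H,E); return None
        h2,e2=min(o,key=lambda t:np.linalg.norm(t[0]-h)+np.linalg.norm(t[1]-e))
        sh=np.linalg.norm(h2-h)+np.linalg.norm(e2-e); h,e=h2,e2
        if sh<.012: break
    return h,e
def grasp(h,u,x,zg=.030):
    """grip at lever x (mid frame) from hover/just above"""
    g=h+(.092+x)*u; R=Rd(np.pi+np.arctan2(u[1],u[0]))
    move_l([*g,.085],R,feed=.25); move_l([*g,zg],R,feed=.12); command_gripper(0.0,120)
def lift_test(u,dz=.012):
    s0=sense(); p=s0["position"]; move_l([p[0],p[1],p[2]+dz],feed=.05); sleep(.15)
    F=[];T=[]
    for _ in range(4): s=sense();F.append(s["wrist_force"]);T.append(s["ft_torque"]);sleep(.03)
    F=np.mean(F,0);T=np.mean(T,0); tau=T[:2]@np.array([-u[1],u[0]])
    print("F",F.round(2),"T",T.round(3),"tau",tau.round(4),"d mm",(tau/max(-F[2],1)*1000).round(1),st()); return F,tau
E
python3 - <<'E'
from h import *
r=look(np.array([.4078,-.1217]),np.array([.5849,-.1587])); h,e=r; u=nrm(e-h)
print(h.round(4),e.round(4),np.linalg.norm(e-h),np.degrees(np.arctan2(u[1],u[0])))
grasp(h,u,-.010); print(st(),sense()["gripper_force"])
lift_test(u)
np.save("l1.npy",[h,e]); shot("wrist","g1")
E
```

```text
[ 0.4074 -0.1223] [ 0.5894 -0.1613] 0.1861562485804341 -12.102643859990804
(34.0, array([ 0.4883, -0.1394,  0.0312]), array([-1.3,  1.5,  6.3]), 0.0227) 117.31819152832031
F [-0.05 -0.16 -8.54] T [ 0.008  0.194 -0.023] tau 0.1914 d mm 22.4 (34.7, array([ 0.488 , -0.1393,  0.0429]), array([ 0.4,  0.4, -9.1]), 0.0229)
```

View pics/g1.png

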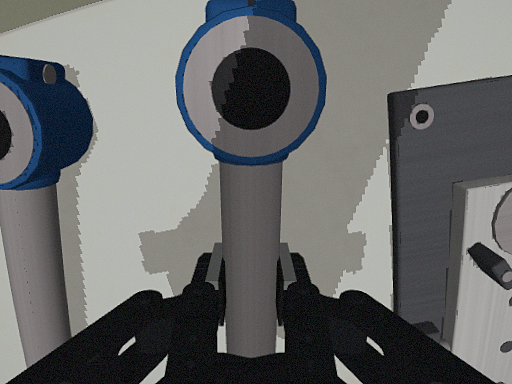

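Held lever: the hub bore is centred at (250,88) and the shank runs straight between the fingers. Nearly the full weight is carried, with a moment towards the eye, so I'll shift 22 mm that way.

```bash
cat >> h.py <<'E'
def regrip(u,dx,zg=.030):
    s=sense(); p=s["position"]; move_l([p[0],p[1],zg],feed=.06); command_gripper(.05)
    q=p[:2]+dx*u; move_l([*q,zg],feed=.1); command_gripper(0.0,120)
E
python3 - <<'E'
from h import *
h,e=np.load("l1.npy"); u=nrm(e-h)
regrip(u,.022); F,tau=lift_test(u)
p,d,P=shot("wrist","g2"); o,H,E=levers(p,P); print(H,E); print(sense()["position"],P[2])
E
```

```text
F [ 0.03  0.06 -9.43] T [-0.007  0.008  0.004] tau 0.0065 d mm 0.7 (36.9, array([ 0.5086, -0.1438,  0.042 ]), array([ 0.1, -0.3, -8. ]), 0.0225)
[(array([ 0.40741944, -0.12376469]), np.float64(0.0449)), (array([ 0.38888138, -0.193807  ]), np.float64(0.0442))] []
[ 0.50867008 -0.14383917  0.0420332 ] [ 0.43015576 -0.12752455  0.16038219]
```

Run:
```python
from h import *
for n,tz,tp in (("g1",.0429,(.488,-.1393)),("g2",.0420,(.5087,-.1438))):
    z=np.load(f"pics/{n}.npz"); P=(z["K"],z["D"],z["t"],z["R"]); p=z["p"]
    hsv=cv2.cvtColor(p,cv2.COLOR_RGB2HSV)
    m=cv2.inRange(hsv,(100,110,40),(125,255,255)); m[:, :150]=0
    d=((p.max(2)<75)&(hsv[...,1]<110)).astype(np.uint8); d[200:]=0; d[:,:150]=0;d[:,350:]=0
    nn,l,s,c=cv2.connectedComponentsWithStats(d); i=1+np.argmax(s[1:,4])
    X=cast(P,[c[i]],.044+tz-.0312)[0]; print(n,s[i],c[i],X.round(4),np.linalg.norm(X[:2]-tp))
import glob
for f in sorted(glob.glob("pics/look*.npz")):
    z=np.load(f);P=(z["K"],z["D"],z["t"],z["R"]);o,H,E=levers(z["p"],P);print(f,proj(P,[[*H[0][0],.044]]),H,P[2])
```

```text
g1 [ 211   47   80   83 3894] [248.85772984  87.28967643] [ 0.4069 -0.1231  0.0557] 0.08272766113770152
g2 [ 209    0   84   62 3499] [247.53501     25.84967133] [ 0.4095 -0.1241  0.0548] 0.10110577724334784
pics/look322.npz [[ 42.70280009 323.10804903]] [(array([ 0.61107084, -0.42015414]), np.float64(0.0438)), (array([ 0.56871525, -0.28656454]), np.float64(0.0362)), (array([ 0.44249414, -0.36487895]), np.float64(0.0632)), (array([ 0.3980426 , -0.22849522]), np.float64(0.054)), (array([ 0.40740199, -0.12231189]), np.float64(0.0481))] [ 0.40965591 -0.12129935  0.33820849]
```

```bash
cat >> h.py <<'E'
PADS={3:np.array([.4942,.0056]),2:np.array([.4975,.0755]),1:np.array([.5006,.1454])}
def carry(k,D,u,zc=.20,zh=.095):
    p=sense()["position"]; move_l([p[0],p[1],zc],feed=.15); F,tau=lift_test(u,0)
    q=PADS[k]+D*ex[:2]; R=Rd(np.pi+YB)
    move_l([*q,zc],R,feed=.2); move_l([*q,zh],feed=.12)
E
python3 - <<'E'
from h import *
h,e=np.load("l1.npy"); u=nrm(e-h)
carry(3,.1039,u); shot("wrist","c1"); print(st())
E
```

```text
F [-0.08 -0.2  -8.59] T [-0.001  0.022 -0.013] tau 0.0212 d mm 2.5 (38.68, array([ 0.5078, -0.1436,  0.1989]), array([ 0.2, -0.3, -8.8]), 0.023)
(40.76, array([0.5989, 0.0013, 0.0961]), array([-0.2,  0.9, -8.8]), 0.0231)
```

View pics/c1.png

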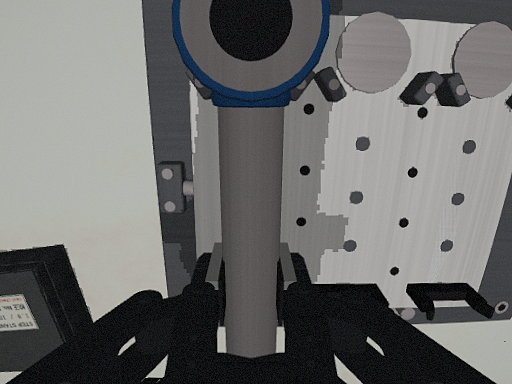

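c1: lever level over cradle 3, hub bore at (250,28). Pad 2 is at (373,53), pad 1 at (494,60), and cradle 2's V blocks at (329,84) and (424,88). I'll cast these for a second plate measurement.

Run:
```python
from h import *
z=np.load("pics/c1.npz"); P=(z["K"],z["D"],z["t"],z["R"]); p=z["p"]
print("pad2",cast(P,[(373.5,52.5)],.025)[0].round(4),"V2",cast(P,[(329,84),(424,88)],.042).round(4),"V1L",cast(P,[(454,89)],.042).round(4))
print("edge -y",cast(P,[(191,150),(193,230)],.022).round(4), "stop",cast(P,[(189,188)],.021).round(4))
print("saddle1 in/out",cast(P,[(409,287),(470,285)],.055).round(4),"saddle2 right",cast(P,[(384,287)],.055).round(4))
# shank edges in hand at rows 120..200
hsv=cv2.cvtColor(p,cv2.COLOR_RGB2HSV)
print("shank mid",cast(P,[(250.5,150),(250.5,220)],.090-.0092+.0).round(4))
c=p[40:130,290:420]; cv2.imwrite("pics/c1c.png",cv2.resize(p[0:120,150:512,::-1],None,fx=2.2,fy=2.2,interpolation=cv2.INTER_CUBIC))
```

```text
pad2 [0.4972 0.0747 0.025 ] V2 [[0.5143 0.0454 0.042 ]
 [0.5173 0.0973 0.042 ]] V1L [[0.5179 0.1145 0.042 ]]
edge -y [[ 0.5497 -0.0343  0.022 ]
 [ 0.6037 -0.0384  0.022 ]] stop [[ 0.5744 -0.0382  0.021 ]]
saddle1 in/out [[0.6328 0.0964 0.055 ]
 [0.6342 0.1365 0.055 ]] saddle2 right [[0.6317 0.0806 0.055 ]]
shank mid [[0.5412 0.003  0.0808]
 [0.5736 0.0017 0.0808]]
```

View pics/c1c.png

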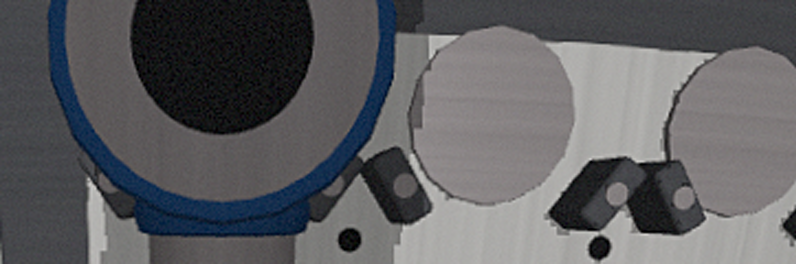

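The V pair of cradle 3 straddles the hub evenly (crop 108 and 335, hub 223), so I'm lowering with force guarding and using the V-block contact to set x.

```bash
cat >> h.py <<'E'
def seat(dz=.0092,off=.0011):
    """lower the held lever; dz = TCP height above shank axis"""
    p=sense()["position"]; zs=.047+dz-off
    q=p.copy()
    hit=move_l([q[0],q[1],zs+.003],feed=.05,until_force=9); print("down",hit,st())
    if hit: return False
    p0=sense()["position"]; c0=np.array([q[0],q[1],zs+.003])
    hit=move_l(c0+.008*ex,feed=.015,until_force=7); p1=sense()["position"]; print("V contact",hit,((p1-p0)@ex*1000).round(1),st())
    c1=p1-(.003 if hit else .008)*ex; c1[2]=zs+.003; move_l(c1,feed=.03)
    hit=move_l([c1[0],c1[1],zs-.002],feed=.02,until_force=6); print("seat",hit,st()); return True
def release():
    command_gripper(.05); print(st()); p=sense()["position"]; move_l([p[0],p[1],.14],feed=.2)
E
python3 - <<'E'
from h import *
print(seat())
E
```

```text
down False (41.65, array([0.5992, 0.0013, 0.0583]), array([-0.4, -1.3, -8.6]), 0.0228)
V contact True 1.6 (42.12, array([0.6008, 0.0012, 0.0555]), array([ 0.3, -0.6, -6.2]), 0.0232)
seat True (42.64, array([0.5981, 0.0014, 0.0551]), array([0.6, 0.8, 5.8]), 0.0232)
True
```

Run:
```python
from h import *
release()
r=look(np.array([.398,-.228]),np.array([.569,-.286])); h,e=r; u=nrm(e-h)
print(h.round(4),e.round(4),np.linalg.norm(e-h),st())
np.save("l2.npy",[h,e])
p,d,P=shot("top","t1"); cv2.imwrite("pics/t1c.png",cv2.resize(p[130:260,150:400,::-1],None,fx=3,fy=3,interpolation=cv2.INTER_CUBIC))
```

```text
(43.02, array([0.5954, 0.0015, 0.0529]), array([0.2, 0. , 1.1]), 0.0499)
[ 0.3999 -0.2263] [ 0.5735 -0.2881] 0.18429897338808154 (44.77, array([ 0.4768, -0.2522,  0.2192]), array([ 0. ,  0.6, -0.5]), 0.05)
```

View pics/t1c.png

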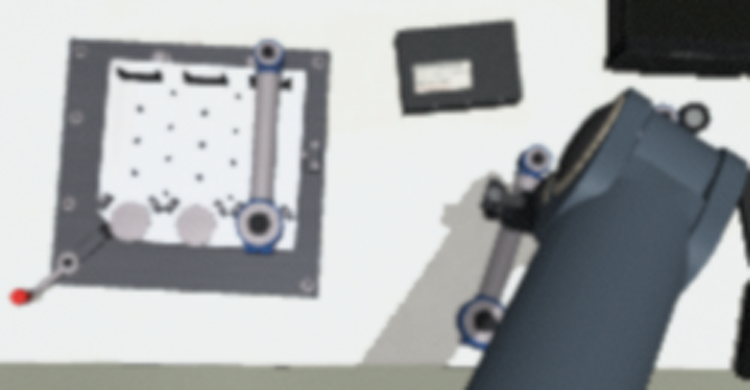

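The top view shows lever 1 lying in cradle 3 (hub (258,225), eye (267,53)), with the lock still across the corner. Next, lever 2.

Run:
```python
from h import *
h,e=np.load("l2.npy"); u=nrm(e-h)
grasp(h,u,-.010); print(st()); F,tau=lift_test(u)
```

```text
(46.49, array([ 0.4778, -0.2543,  0.0314]), array([-1.3, -0.2,  5.6]), 0.0231)
F [ 0.03  0.16 -9.34] T [-0.083 -0.228  0.   ] tau -0.243 d mm -26.0 (47.19, array([ 0.4776, -0.2542,  0.0431]), array([ 0.7,  0. , -8.7]), 0.0229)
```

Run:
```python
from h import *
h,e=np.load("l2.npy"); u=nrm(e-h)
t0=sense()["position"][:2]
regrip(u,-.027); F,tau=lift_test(u)
d=(tau/-F[2])
if abs(d)>.004: regrip(u,d); F,tau=lift_test(u)
g=sense()["position"][:2]; D=.082+(g-t0)@u; print("D",D); np.save("D2.npy",D)
if abs(tau/-F[2])<.006:
    carry(2,D,u); shot("wrist","c2"); print(st())
    p=cv2.imread("pics/c2.png"); cv2.imwrite("pics/c2c.png",cv2.resize(p,None,fx=1.5,fy=1.5,interpolation=cv2.INTER_CUBIC))
```

```text
F [ 0.17 -0.16 -9.33] T [-0.023 -0.037  0.016] tau -0.0425 d mm -4.6 (49.41, array([ 0.4528, -0.2454,  0.0423]), array([ 0.4, -0.2, -9.3]), 0.023)
F [-0.21 -0.38 -9.28] T [ 0.001 -0.002 -0.014] tau -0.0019 d mm -0.2 (51.44, array([ 0.4484, -0.2438,  0.0422]), array([-0.3,  0.3, -8.5]), 0.0229)
D 0.05101655052229183
F [ 0.23  0.21 -9.23] T [-0.01   0.009 -0.   ] tau 0.0056 d mm 0.6 (53.17, array([ 0.4476, -0.2434,  0.1989]), array([  0.5,   1.2, -10. ]), 0.0232)
(56.06, array([0.5494, 0.0736, 0.096 ]), array([-0.9, -0.6, -9.3]), 0.0229)
```

View pics/c2c.png

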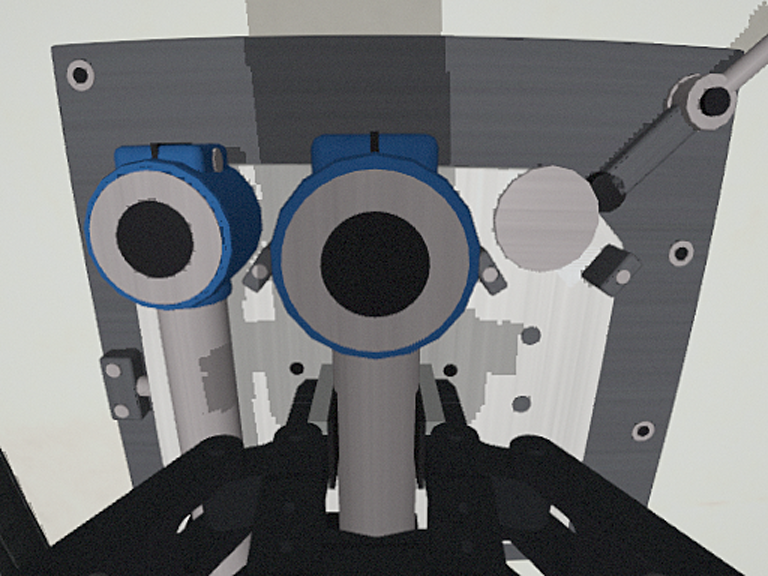

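Hub at (375,263) lies midway between V3R (262,268) and V1L (490,272), so it is centred on cradle 2, and lever 1's hub sits properly at (155,238). I'll seat it.

```bash
python3 - <<'E'
from h import *
ok=seat()
if ok:
    release()
    r=look(np.array([.4424,-.3647]),np.array([.613,-.4215]))
    if r: h,e=r; print(h.round(4),e.round(4),np.linalg.norm(e-h),st()); np.save("l3.npy",[h,e])
E
ls -t pics | head -2
```

```text
down False (56.95, array([0.5496, 0.0736, 0.0583]), array([ 0. , -0.4, -9. ]), 0.0232)
V contact False 7.0 (57.63, array([0.5567, 0.0732, 0.0579]), array([-3.1, -0.4, -6.9]), 0.0229)
seat True (58.33, array([0.5496, 0.0733, 0.0554]), array([ 0.2, -0.2,  4.8]), 0.0231)
(58.7, array([0.5471, 0.0731, 0.0534]), array([-0.5,  1.3,  0.8]), 0.0502)
[ 0.4421 -0.3639] [ 0.6189 -0.4215] 0.18597228331367258 (61.06, array([ 0.5214, -0.3886,  0.2195]), array([ 0.4, -0.3,  0.7]), 0.0499)
look610.npz
look610.png
```

Run:
```python
from h import *
h,e=np.load("l3.npy"); u=nrm(e-h)
grasp(h,u,-.010); print(st()); t0=sense()["position"][:2]; F,tau=lift_test(u)
d=tau/-F[2]
for _ in range(2):
    if abs(d)<.004: break
    regrip(u,d); F,tau=lift_test(u); d=tau/-F[2]
g=sense()["position"][:2]; D=.082+(g-t0)@u; print("D",D); np.save("D3.npy",D)
p,d_,P=shot("top","t2"); cv2.imwrite("pics/t2c.png",cv2.resize(p[130:260,150:400,::-1],None,fx=3,fy=3,interpolation=cv2.INTER_CUBIC))
shot("wrist","g3")
```

```text
(62.73, array([ 0.5207, -0.3895,  0.0315]), array([-1.1,  1.1,  6.4]), 0.0228)
F [ 0.13 -0.3  -9.07] T [0.055 0.205 0.025] tau 0.2118 d mm 23.3 (63.42, array([ 0.5205, -0.3893,  0.043 ]), array([-0.2,  0.4, -9.6]), 0.0229)
F [-0.19 -0.15 -9.42] T [ 0.019  0.019 -0.007] tau 0.024 d mm 2.5 (65.61, array([ 0.5418, -0.3963,  0.0419]), array([ 0.1,  0.8, -9.1]), 0.0227)
D 0.10410148846002237
```

View pics/t2c.png

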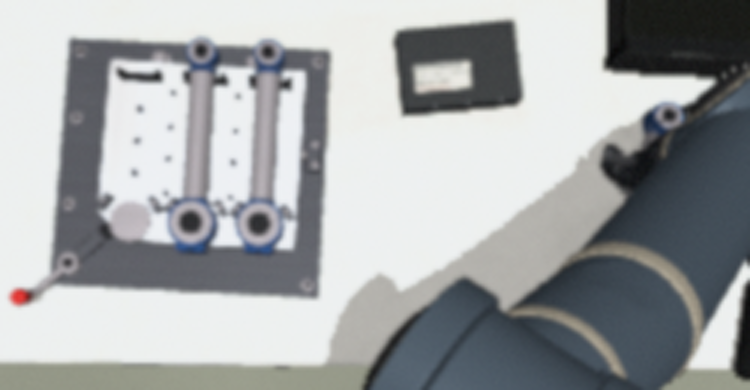

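Both levers lie in cradles 3 and 2 (hubs (258,225), (190,222)); lever 3 is held balanced. I'll carry it to cradle 1.

Run:
```python
from h import *
h,e=np.load("l3.npy"); u=nrm(e-h); D=float(np.load("D3.npy"))
carry(1,D,u); shot("wrist","c3"); print(st())
p=cv2.imread("pics/c3.png"); cv2.imwrite("pics/c3c.png",cv2.resize(p,None,fx=1.5,fy=1.5,interpolation=cv2.INTER_CUBIC))
```

```text
F [-0.22 -0.12 -9.98] T [0.005 0.027 0.004] tau 0.0271 d mm 2.7 (67.44, array([ 0.5413, -0.3957,  0.1986]), array([ 0.1,  0.5, -9.1]), 0.0229)
(71.37, array([0.6056, 0.1414, 0.0961]), array([-0.3,  0.9, -9.7]), 0.0229)
```

View pics/c3c.png

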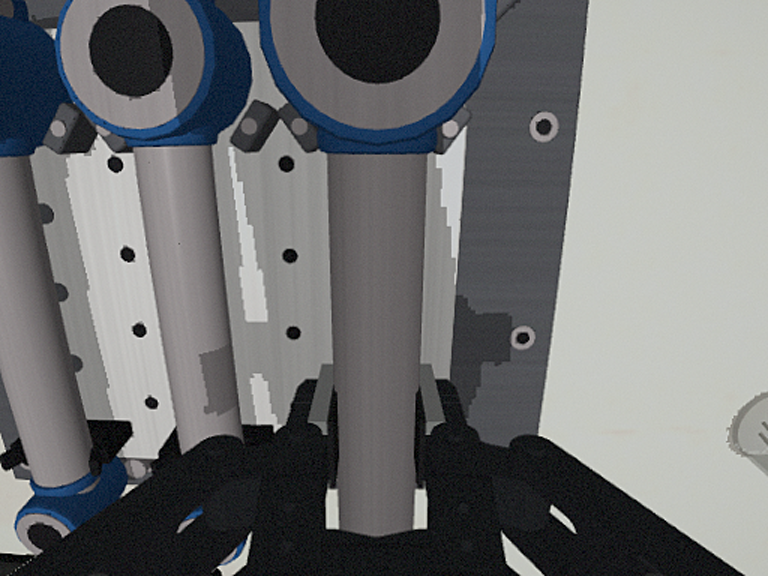

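Lever 3's hub (377,20) is centred between its V blocks (300,127) and (455,130). I'll seat it.

Run:
```python
from h import *
ok=seat()
if ok:
    release(); movep(np.array([.57,.075,.27]),Rd(np.pi+YB)); p,d,P=shot("wrist","v1"); print(st())
    o,H,E=levers(p,P); f=lambda X:((np.array(X)-[.590,.071])@np.c_[ex[:2],ey[:2]]*1000).round(1)
    hsv=cv2.cvtColor(p,cv2.COLOR_RGB2HSV)
    cv2.imwrite("pics/v1c.png",cv2.resize(p[:,60:450,::-1],None,fx=1.55,fy=1.55,interpolation=cv2.INTER_CUBIC))
    for X,w in H:
        q=P[2][:2]+(X-P[2][:2])*(P[2][2]-.069)/(P[2][2]-.044); print("hub",q.round(4),w,f(q))
    for X,w in E:
        q=P[2][:2]+(X-P[2][:2])*(P[2][2]-.061)/(P[2][2]-.036); print("eye",q.round(4),w,f(q))
```

```text
down False (72.26, array([0.6059, 0.1414, 0.0583]), array([ 0.4,  0.3, -9.3]), 0.0228)
V contact False 5.8 (72.94, array([0.6117, 0.1407, 0.0573]), array([-5.4, -0.9, -7.4]), 0.0229)
seat True (73.68, array([0.6047, 0.1412, 0.0551]), array([ 0.4, -0.9,  5.7]), 0.0227)
(74.06, array([0.6017, 0.1407, 0.0524]), array([-1.1,  0. ,  0.9]), 0.05)
(75.35, array([0.569 , 0.0761, 0.2677]), array([-0.8, -0.1, -0.4]), 0.05)
hub [0.4948 0.0043] 0.0553 [-92.5 -70.5]
hub [0.4999 0.1452] 0.0548 [-93.   70.5]
hub [0.4956 0.0745] 0.0519 [-94.5  -0.3]
eye [0.6812 0.0676] 0.0356 [91.2  0.3]
```

View pics/v1c.png

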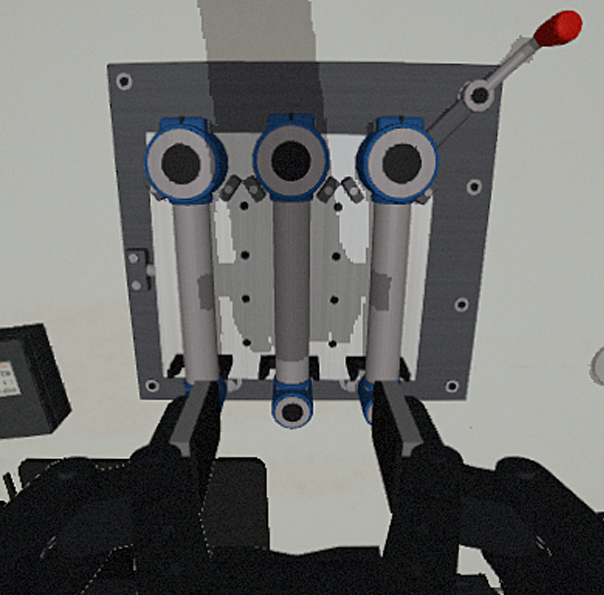

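Run:
```python
from h import *
z=np.load("pics/v1.npz"); P=(z["K"],z["D"],z["t"],z["R"]); d=z["d"]
def zz(x,y):
    u,v=int(x/1.55+60),int(y/1.55); w=np.median(d[v-1:v+2,u-1:u+2]); q=cv2.undistortPoints(np.array([[(u,v)]],float),P[0],P[1])[0,0]
    return (P[2]+P[3]@(np.r_[q,1]*w))[2].round(4)
for n,pts in {"hub":[(156,163),(205,163),(268,158),(315,158),(375,163),(425,163)],"shank near hub":[(192,215),(291,215),(390,215)],"shank near saddle":[(200,345),(291,345),(384,345)],"eye2":[(280,412)]}.items(): print(n,[zz(*p) for p in pts])
p=z["p"].astype(int); m=((p[...,0]>120)&(p[...,1]<70)&(p[...,2]<70)).astype(np.uint8)
n,l,s,c=cv2.connectedComponentsWithStats(m); i=1+np.argmax(s[1:,4]); k=cast(P,[c[i]],.052)[0,:2]
pv=cast(P,[(478/1.55+60,95/1.55)],.031)[0,:2]; v=k-pv; print(k,pv,np.linalg.norm(v),"lock",(225-np.degrees(np.arctan2(v[1],v[0])-YB))*np.pi/180)
print("plate -x edge",((cast(P,[(150,132)],.022)[0,:2]-[.59,.071])@np.c_[ex[:2],ey[:2]]*1000).round(1))
movep(np.array([.50,-.40,.30]),Rd(np.pi+YB)); q,_,_=shot("top","t3"); cv2.imwrite("pics/t3c.png",cv2.resize(q[120:260,80:420,::-1],None,fx=2.3,fy=2.3,interpolation=cv2.INTER_CUBIC)); print(st())
```

```text
hub [np.float64(0.0707), np.float64(0.0705), np.float64(0.0701), np.float64(0.0704), np.float64(0.0703), np.float64(0.0703)]
shank near hub [np.float64(0.0604), np.float64(0.0607), np.float64(0.06)]
shank near saddle [np.float64(0.0603), np.float64(0.0609), np.float64(0.0598)]
eye2 [np.float64(0.0699)]
[0.41549888 0.25595966] [0.456546   0.20623456] 0.06447830477885065 lock 1.6261083232188291
plate -x edge [ -61.7 -114.1]
(77.15, array([ 0.5012, -0.3983,  0.2997]), array([-0.3,  0.2,  0.5]), 0.0501)
```

View pics/t3c.png

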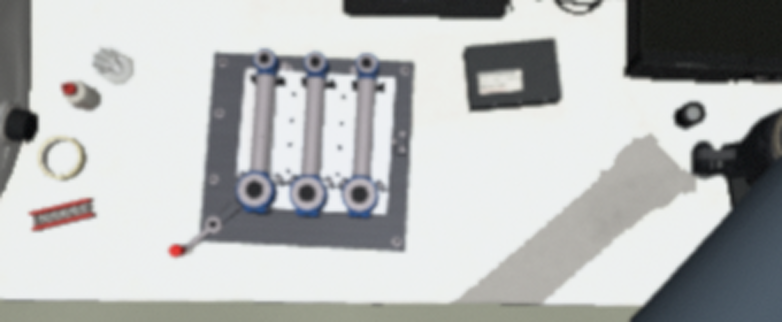

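The levers are level (hub tops about 70 mm, shanks level), the lock is across the corner, and the loupe, bottle and jar stand where they were. Handing in.

```bash
python3 -c "
from rig import *
print(finish_job())"
```

```text
the job is handed in; nothing more can be done
None
```

The job is handed in at about 77 s of robot time: the plate was pushed home and locked first, then all three levers were laid level in their cradles, and the camera showed the bystanders still where they stood.

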